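Stack soldered LED bars crosswise on the cooling rack under the swing-arm fan

TASK

The LED bars on the bench mat have just been soldered and have to cool: swing the fan arm to the side until the fan is clear of the cooling rack, and stack every bar on the rack as a square open tower - two bars to a layer, 80 mm apart like the rack's rails, the first layer across the rails and each further layer crosswise on the one below, with an odd last bar simply starting the next layer on one side. Then swing the fan back and leave it centred over the tower. If something gets knocked out of place, put it right, and leave the other things on the bench where they are.

Things in the scene. Friction and masses are not known exactly. Their poses are not given: they have to be found in the camera images.
- rack: Cooling rack, fixed: plywood board 160 x 160 mm, 3 mm thick, with two aluminium rails (152 mm long, 12 mm wide, tops 15 mm above the bench) along its own y axis at x = -40 and +40 mm. Origin: centre of the underside, at bench height; z up. Its place and yaw vary. Tower layers 1 and 3 lie along its x axis with centre lines at y = -40 and +40 mm, layer 2 along its y axis at x = -40 and +40 mm.
- rack_middle (a point): Middle of the rack, at the height of the rail tops (15 mm above the bench). Every bar's length is centred on the middle lines of the rack; the bar centres of tower layers 1, 2 and 3 are 21, 33 and 45 mm above the bench.
- fan_pivot (a point): Point on the vertical swivel axis of the fan arm, at the height of fan_grip. The axis is that of an upright 20 mm steel column on a round grey foot of 104 mm diameter, fixed to the bench; its place varies. The column's top is 204 mm above the bench; an aluminium boom (14 mm thick, axis 178 mm above the bench) joins it to the fan.
- fan_grip (a point): Point on the axis of the upright black rubber grip on top of the fan, straight above the fan's centre, 218 mm above the bench, 240 mm from the swivel axis. The grip is a round bar, 18 mm in diameter, from 189 to 239 mm above the bench, free all round. Below it: motor pod (38 mm in diameter, 167 to 189 mm) and round fan (100 mm in diameter, 146 to 170 mm above the bench).
- fan_arm (a joint): Swing of the fan arm about the vertical column, rad, range -1.5 to 1.5; grows counter-clockwise seen from above. At 0 the boom points along its foot's own -x, roughly towards the robot; negative values carry the fan to the robot's left (+y), where the bench is free, positive ones over the bench mat. Friction-held: about 1.3 N at the grip moves it, it stays where it is released and has no spring.
- bar1_c (a point): LED bar: aluminium channel 130 mm long, 26 mm wide, 12 mm high, open side up, a green strip with six yellow LEDs sunk in it, 75 g. The bars are alike and may take any place in the tower; five or six are present (None: absent). Point: its centre, half-way up; x along it, y across, z up. They start flat on the grey mat (3 mm thick), centres 9 mm above the bench, 50 mm free beside each.
- bar2_c (a point): LED bar: aluminium channel 130 mm long, 26 mm wide, 12 mm high, open side up, a green strip with six yellow LEDs sunk in it, 75 g. The bars are alike and may take any place in the tower; five or six are present (None: absent). Point: its centre, half-way up; x along it, y across, z up. They start flat on the grey mat (3 mm thick), centres 9 mm above the bench, 50 mm free beside each.
- bar3_c (a point): LED bar: aluminium channel 130 mm long, 26 mm wide, 12 mm high, open side up, a green strip with six yellow LEDs sunk in it, 75 g. The bars are alike and may take any place in the tower; five or six are present (None: absent). Point: its centre, half-way up; x along it, y across, z up. They start flat on the grey mat (3 mm thick), centres 9 mm above the bench, 50 mm free beside each.
- bar4_c (a point): LED bar: aluminium channel 130 mm long, 26 mm wide, 12 mm high, open side up, a green strip with six yellow LEDs sunk in it, 75 g. The bars are alike and may take any place in the tower; five or six are present (None: absent). Point: its centre, half-way up; x along it, y across, z up. They start flat on the grey mat (3 mm thick), centres 9 mm above the bench, 50 mm free beside each.
- bar5_c (a point): LED bar: aluminium channel 130 mm long, 26 mm wide, 12 mm high, open side up, a green strip with six yellow LEDs sunk in it, 75 g. The bars are alike and may take any place in the tower; five or six are present (None: absent). Point: its centre, half-way up; x along it, y across, z up. They start flat on the grey mat (3 mm thick), centres 9 mm above the bench, 50 mm free beside each.
- bar6_c (a point): LED bar: aluminium channel 130 mm long, 26 mm wide, 12 mm high, open side up, a green strip with six yellow LEDs sunk in it, 75 g. The bars are alike and may take any place in the tower; five or six are present (None: absent). Point: its centre, half-way up; x along it, y across, z up. They start flat on the grey mat (3 mm thick), centres 9 mm above the bench, 50 mm free beside each.
- reel: Bystander: reel of solder with white flanges, 54 mm in diameter, 38 mm high, 0.3 kg, standing among the bars on the mat. Origin: centre of its underside.
- flux: Bystander: round amber jar of flux with a white lid, 40 mm in diameter, 45 mm high, 0.12 kg, also standing among the bars. Origin: centre of its underside.
- star1: Bystander: green star-shaped circuit board with yellow LEDs, 72 mm across, 4 mm thick, lying between the rack and the mat. Origin: centre of its underside.
- star2: Bystander: a second star-shaped circuit board of the same kind, to the left of the rack. Origin: centre of its underside.
- cutters: Bystander: side cutters with red handles, about 140 mm long and 18 mm high, lying beyond the mat. Origin: on the underside, at the rivet.
Things that resemble listed ones, but are neither listed nor needed, are in the scene too. Leave any pink or red look-alike of the part that bears bar5_c alone.

How it is judged:
On the way, in this order (a step that is already met when the one before it is completed fails the run):
1. the fan is swung clear of the rack (fan centre more than 150 mm from the rack's middle, seen from above) (horizontal distance between fan_grip and rack_middle above 0.15 m), for 0.2 s.
2. with the fan still clear, every bar present lies in its place in the crosswise tower on the rack, released and at rest (horizontal distance between fan_grip and rack_middle above 0.15 m and ((z of bar1_c in the frame of rack between 0.016 and 0.026 m and x of bar1_c in the frame of rack between -0.015 and 0.015 m and angle between the x axis of bar1_c and the x axis of rack, either way round below 0.16 rad) or (z of bar1_c in the frame of rack between 0.028 and 0.038 m and y of bar1_c in the frame of rack between -0.015 and 0.015 m and angle between the x axis of bar1_c and the y axis of rack, either way round below 0.16 rad) or (z of bar1_c in the frame of rack between 0.04 and 0.05 m and x of bar1_c in the frame of rack between -0.015 and 0.015 m and angle between the x axis of bar1_c and the x axis of rack, either way round below 0.16 rad)) and horizontal distance between bar1_c and rack_middle between 0.027 and 0.055 m and angle between the z axis of each of bar1_c, bar2_c, bar3_c, bar4_c, bar5_c, bar6_c and the z axis of rack, either way round below 0.12 rad and linear speed of each of bar1, bar2, bar3, bar4, bar5, bar6 below 0.03 m/s and ((z of bar2_c in the frame of rack between 0.016 and 0.026 m and x of bar2_c in the frame of rack between -0.015 and 0.015 m and angle between the x axis of bar2_c and the x axis of rack, either way round below 0.16 rad) or (z of bar2_c in the frame of rack between 0.028 and 0.038 m and y of bar2_c in the frame of rack between -0.015 and 0.015 m and angle between the x axis of bar2_c and the y axis of rack, either way round below 0.16 rad) or (z of bar2_c in the frame of rack between 0.04 and 0.05 m and x of bar2_c in the frame of rack between -0.015 and 0.015 m and angle between the x axis of bar2_c and the x axis of rack, either way round below 0.16 rad)) and horizontal distance between bar2_c and rack_middle between 0.027 and 0.055 m and ((z of bar3_c in the frame of rack between 0.016 and 0.026 m and x of bar3_c in the frame of rack between -0.015 and 0.015 m and angle between the x axis of bar3_c and the x axis of rack, either way round below 0.16 rad) or (z of bar3_c in the frame of rack between 0.028 and 0.038 m and y of bar3_c in the frame of rack between -0.015 and 0.015 m and angle between the x axis of bar3_c and the y axis of rack, either way round below 0.16 rad) or (z of bar3_c in the frame of rack between 0.04 and 0.05 m and x of bar3_c in the frame of rack between -0.015 and 0.015 m and angle between the x axis of bar3_c and the x axis of rack, either way round below 0.16 rad)) and horizontal distance between bar3_c and rack_middle between 0.027 and 0.055 m and ((z of bar4_c in the frame of rack between 0.016 and 0.026 m and x of bar4_c in the frame of rack between -0.015 and 0.015 m and angle between the x axis of bar4_c and the x axis of rack, either way round below 0.16 rad) or (z of bar4_c in the frame of rack between 0.028 and 0.038 m and y of bar4_c in the frame of rack between -0.015 and 0.015 m and angle between the x axis of bar4_c and the y axis of rack, either way round below 0.16 rad) or (z of bar4_c in the frame of rack between 0.04 and 0.05 m and x of bar4_c in the frame of rack between -0.015 and 0.015 m and angle between the x axis of bar4_c and the x axis of rack, either way round below 0.16 rad)) and horizontal distance between bar4_c and rack_middle between 0.027 and 0.055 m and ((z of bar5_c in the frame of rack between 0.016 and 0.026 m and x of bar5_c in the frame of rack between -0.015 and 0.015 m and angle between the x axis of bar5_c and the x axis of rack, either way round below 0.16 rad) or (z of bar5_c in the frame of rack between 0.028 and 0.038 m and y of bar5_c in the frame of rack between -0.015 and 0.015 m and angle between the x axis of bar5_c and the y axis of rack, either way round below 0.16 rad) or (z of bar5_c in the frame of rack between 0.04 and 0.05 m and x of bar5_c in the frame of rack between -0.015 and 0.015 m and angle between the x axis of bar5_c and the x axis of rack, either way round below 0.16 rad)) and horizontal distance between bar5_c and rack_middle between 0.027 and 0.055 m and ((z of bar6_c in the frame of rack between 0.016 and 0.026 m and x of bar6_c in the frame of rack between -0.015 and 0.015 m and angle between the x axis of bar6_c and the x axis of rack, either way round below 0.16 rad) or (z of bar6_c in the frame of rack between 0.028 and 0.038 m and y of bar6_c in the frame of rack between -0.015 and 0.015 m and angle between the x axis of bar6_c and the y axis of rack, either way round below 0.16 rad) or (z of bar6_c in the frame of rack between 0.04 and 0.05 m and x of bar6_c in the frame of rack between -0.015 and 0.015 m and angle between the x axis of bar6_c and the x axis of rack, either way round below 0.16 rad)) and horizontal distance between bar6_c and rack_middle between 0.027 and 0.055 m and contact force between the fingers and anything else below 0.2 N), for 0.3 s.
At the end, for the whole second after the job is handed in: Every bar lies released in the tower: layer height within 5 mm, square to the rack within 0.16 rad, centre 27 to 55 mm from the rack's middle, lengthwise centred within 15 mm; the fan is released and still, its centre within 20 mm of the rack's middle seen from above (((z of bar1_c in the frame of rack between 0.016 and 0.026 m and x of bar1_c in the frame of rack between -0.015 and 0.015 m and angle between the x axis of bar1_c and the x axis of rack, either way round below 0.16 rad) or (z of bar1_c in the frame of rack between 0.028 and 0.038 m and y of bar1_c in the frame of rack between -0.015 and 0.015 m and angle between the x axis of bar1_c and the y axis of rack, either way round below 0.16 rad) or (z of bar1_c in the frame of rack between 0.04 and 0.05 m and x of bar1_c in the frame of rack between -0.015 and 0.015 m and angle between the x axis of bar1_c and the x axis of rack, either way round below 0.16 rad)) and horizontal distance between bar1_c and rack_middle between 0.027 and 0.055 m and angle between the z axis of each of bar1_c, bar2_c, bar3_c, bar4_c, bar5_c, bar6_c and the z axis of rack, either way round below 0.12 rad and linear speed of each of bar1, bar2, bar3, bar4, bar5, bar6 below 0.03 m/s and ((z of bar2_c in the frame of rack between 0.016 and 0.026 m and x of bar2_c in the frame of rack between -0.015 and 0.015 m and angle between the x axis of bar2_c and the x axis of rack, either way round below 0.16 rad) or (z of bar2_c in the frame of rack between 0.028 and 0.038 m and y of bar2_c in the frame of rack between -0.015 and 0.015 m and angle between the x axis of bar2_c and the y axis of rack, either way round below 0.16 rad) or (z of bar2_c in the frame of rack between 0.04 and 0.05 m and x of bar2_c in the frame of rack between -0.015 and 0.015 m and angle between the x axis of bar2_c and the x axis of rack, either way round below 0.16 rad)) and horizontal distance between bar2_c and rack_middle between 0.027 and 0.055 m and ((z of bar3_c in the frame of rack between 0.016 and 0.026 m and x of bar3_c in the frame of rack between -0.015 and 0.015 m and angle between the x axis of bar3_c and the x axis of rack, either way round below 0.16 rad) or (z of bar3_c in the frame of rack between 0.028 and 0.038 m and y of bar3_c in the frame of rack between -0.015 and 0.015 m and angle between the x axis of bar3_c and the y axis of rack, either way round below 0.16 rad) or (z of bar3_c in the frame of rack between 0.04 and 0.05 m and x of bar3_c in the frame of rack between -0.015 and 0.015 m and angle between the x axis of bar3_c and the x axis of rack, either way round below 0.16 rad)) and horizontal distance between bar3_c and rack_middle between 0.027 and 0.055 m and ((z of bar4_c in the frame of rack between 0.016 and 0.026 m and x of bar4_c in the frame of rack between -0.015 and 0.015 m and angle between the x axis of bar4_c and the x axis of rack, either way round below 0.16 rad) or (z of bar4_c in the frame of rack between 0.028 and 0.038 m and y of bar4_c in the frame of rack between -0.015 and 0.015 m and angle between the x axis of bar4_c and the y axis of rack, either way round below 0.16 rad) or (z of bar4_c in the frame of rack between 0.04 and 0.05 m and x of bar4_c in the frame of rack between -0.015 and 0.015 m and angle between the x axis of bar4_c and the x axis of rack, either way round below 0.16 rad)) and horizontal distance between bar4_c and rack_middle between 0.027 and 0.055 m and ((z of bar5_c in the frame of rack between 0.016 and 0.026 m and x of bar5_c in the frame of rack between -0.015 and 0.015 m and angle between the x axis of bar5_c and the x axis of rack, either way round below 0.16 rad) or (z of bar5_c in the frame of rack between 0.028 and 0.038 m and y of bar5_c in the frame of rack between -0.015 and 0.015 m and angle between the x axis of bar5_c and the y axis of rack, either way round below 0.16 rad) or (z of bar5_c in the frame of rack between 0.04 and 0.05 m and x of bar5_c in the frame of rack between -0.015 and 0.015 m and angle between the x axis of bar5_c and the x axis of rack, either way round below 0.16 rad)) and horizontal distance between bar5_c and rack_middle between 0.027 and 0.055 m and ((z of bar6_c in the frame of rack between 0.016 and 0.026 m and x of bar6_c in the frame of rack between -0.015 and 0.015 m and angle between the x axis of bar6_c and the x axis of rack, either way round below 0.16 rad) or (z of bar6_c in the frame of rack between 0.028 and 0.038 m and y of bar6_c in the frame of rack between -0.015 and 0.015 m and angle between the x axis of bar6_c and the y axis of rack, either way round below 0.16 rad) or (z of bar6_c in the frame of rack between 0.04 and 0.05 m and x of bar6_c in the frame of rack between -0.015 and 0.015 m and angle between the x axis of bar6_c and the x axis of rack, either way round below 0.16 rad)) and horizontal distance between bar6_c and rack_middle between 0.027 and 0.055 m and contact force between the fingers and anything else below 0.2 N and horizontal distance between fan_grip and rack_middle below 0.02 m and velocity of joint fan_arm between -0.03 and 0.03 rad/s); the robot touches nothing.
It fails at once if the reel of solder is pushed more than 60 mm from its place (distance of reel from where it was at the start of the episode above 0.06 m).
It fails at once if the jar of flux is pushed more than 60 mm from its place (distance of flux from where it was at the start of the episode above 0.06 m).
It fails at once if the star board beside the rack is pushed more than 60 mm from its place (distance of star1 from where it was at the start of the episode above 0.06 m).
It fails at once if the star board left of the rack is pushed more than 60 mm from its place (distance of star2 from where it was at the start of the episode above 0.06 m).
It fails at once if the pair of side cutters is pushed more than 60 mm from its place (distance of cutters from where it was at the start of the episode above 0.06 m).
Of bar1, bar2, bar3, bar4, bar5, bar6 only 5 to 6 are there at a start; the rules pass over those that are not, and their reading is None.
At some moment in a run one of bar1, bar2, bar3, bar4, bar5, bar6 may be knocked a few centimetres aside while the robot is not near it.
Once in a run the grip may slacken for a moment while it holds something.
It also fails if it takes over 210 s, if anything falls off the work surface, if the arm or the gripper's body presses on something with over 40 N, if the wrist force passes 120 N, or if a joint passes its speed limit or range.

ROBOT

A 7-joint arm with a two-finger parallel gripper is mounted at the origin on the work surface. World frame = base frame: x ahead of the robot, y to its left, z up, the work surface at z = 0. Lengths are in m, angles in rad, forces in N, time in s.
With the tool pointing down it reaches from about 0.4 to 0.925 m from the base axis. Payload 5.6 kg.
Tool frame: the origin (TCP) lies at the very end of the fingers, on their centre line; the grasp point (between the pads) lies manip.hold_point_z behind it (manip.hold_point_z is the distance from the TCP to the grasp point, in m); z points along the fingers, x is the direction in which the jaws open and shut, and the axes are right-handed (so a half turn about z gives the same grasp; the last joint's range is limited). The gripper opens to 85 mm and grips with 20 to 120 N. Pads are 22 mm wide; open, the fingers measure 114 mm over their backs; the gripper's body (76 mm by 85 mm) begins 54 mm behind the grasp point. The pads swing forward as they close: fully open they stand 13 mm farther back than shut.
Start: joints at [1.082, 0.468, -0.012, 1.603, 0.006, 1.071, -0.056], TCP at [0.28, -0.586, 0.231] pointing down, gripper open.
Joint ranges: [-2.53, 2.53], [-0.31, 2.02], [-1.57, 1.55], [0.28, 2.44], [-1.29, 4.43], [0.15, 1.84], [-2.92, 2.92]. Speed limits (rad/s): [2.57, 2.57, 3.14, 3.14, 3.14, 3.14, 3.14].

INTERFACE

Orientations are given as a 3x3 rotation matrix whose columns are the frame's x, y, z axes.
In Python, from workcell import manip, viewer, models gives the robot as it stands. The module is installed in compiled form; this text tells all that it offers. Calls block until the motion is done:
- manip.move_pose(position, orientation): joint-space move of the TCP to a pose.
- manip.servo_line(position, feed=0.15, rot=None, guard=None): straight line of the TCP; rot=None keeps the orientation; feed is the mean speed in m/s. With guard (N) it stops when the force on the tool has changed by that much, and returns True; else False.
- manip.movej(angles): joint-space move.
- manip.grip(opening): finger opening in m; the grip force is fixed at half the most; returns when the fingers have stopped.
- manip.pause(seconds).
- manip.ik(position, orientation): joint angles nearest the present ones, or None.
- manip.state(): the state.
- viewer.read_camera(name): name is "scene" or "top"; returns a dict with "image" (480x640x3 uint8, red, green, blue), "mtx" (3x3 intrinsics, pixels), "origin" and "rotation" of the camera in the world. Camera axes: x right, y up, looking along -z (the intrinsics and any distortion apply to the point x, -y, -z); pixel columns grow to the right and rows downward; lengths in m; the calibration is good to about 2 mm. A picture is of the moment at which its call begins. There is no depth.
A pose or a line that the arm cannot do raises manip.IKError and nothing moves.
- manip.job_done(): hands the job in, once; it reports no verdict.
Trained networks look in the newest picture that a camera, given by its name, has taken for a name from the list of things; names that differ only in an ending like _2 or _b are one class to them, and where a whole thing is asked for, a point or a joint stands for the part that bears it (a point fixed in the world has none). Each returns a list of dicts, best first, with "p" (0 to 1); they miss things now and then, are a little off and sometimes report something else, mostly with a low value. They report only what shows in the picture. A call takes as long as a camera call. They do not tell look-alikes from the thing itself.
- models.recognise(camera, name): "extent" ([left, top, right, bottom] in pixels, round what is visible of it).
- models.trace(camera, name): "pixels" (480x640 bool, what is visible of it) and "extent" ([left, top, right, bottom] in pixels, round what is visible of it).
The state is a dict: "clock": time; "joint_pos": joint angles; "dq": joint speeds; "joint_torque": joint torques, N m; "ee_pos": TCP position; "tool_rot": TCP orientation; "force": force on the tool from outside, world axes, zero at the start; "moment": the same for the moment, N m; "width": finger opening in m.
Only numpy, scipy, OpenCV 4.12 (cv2) and the standard library are available. Lean on these libraries where they do the work, as an engineer would, in place of code of your own. Each camera call takes 0.05 s, during which the arm holds its last target. There are 200 camera calls.

## Working session

There is one attempt and no reset: what is moved stays moved. The work goes in short steps, each a Python script; the robot and the scene stay as the last script left them, time stands still between calls to the robot, and variables do not carry over. Pictures are saved under pics/ and viewed, about 12 in all and at most 16, crops included, and the job is handed in when it is done.

```bash
mkdir -p pics; ls; python3 - <<'E'
from workcell import manip, viewer, models
import cv2
for n in("scene","top"):
    c=viewer.read_camera(n); cv2.imwrite(f"pics/{n}0.png",c["image"][:,:,::-1])
    print(n,c["mtx"].tolist(),c["origin"],c["rotation"].tolist(),[k for k in c])
    for o in("bar1_c","fan_grip","rack","fan_pivot","reel","flux","star1","cutters"):
        print(o,[(round(float(d["p"]),2),[int(v) for v in d["extent"]]) for d in models.recognise(n,o)])
print(manip.state(),manip.hold_point_z)
E
```

```text
pics
scene [[525.9465247712737, 0.0, 324.3985886070739], [0.0, 525.9465247712737, 233.15189720567474], [0.0, 0.0, 1.0]] [ 1.53523669 -0.23760413  0.83982554] [[0.19311034841175476, -0.5504647517877979, 0.8122173048978265], [0.980932063946895, 0.08981549824479067, -0.17235272610528832], [0.021924398673058596, 0.8300130922547174, 0.5573128272600468]] ['image', 'mtx', 'origin', 'rotation']
bar1_c [(0.85, [291, 246, 303, 276])]
fan_grip [(0.84, [355, 187, 443, 288])]
rack [(0.97, [364, 248, 429, 288])]
fan_pivot [(0.62, [355, 187, 446, 347]), (0.44, [462, 250, 478, 262]), (0.41, [166, 295, 192, 340])]
reel [(0.75, [168, 258, 190, 283])]
flux [(0.88, [258, 287, 279, 310])]
star1 [(0.62, [353, 315, 379, 329]), (0.5, [462, 250, 479, 261]), (0.47, [212, 258, 228, 287])]
cutters [(0.97, [254, 336, 281, 394])]
top [[583.5090097570662, 0.0, 327.7449190023773], [0.0, 583.5090097570662, 234.86953996977428], [0.0, 0.0, 1.0]] [ 0.32122195 -0.00630007  1.51934428] [[0.009093949775318712, 0.9896117971443982, -0.14347749311344424], [-0.9998689778359996, 0.010920555861884845, 0.011948582378704308], [0.
[... 594 characters left out ...]
1]), 'dq': array([-5.44508678e-04,  1.11983441e-04,  7.46869530e-05,  1.77221653e-04,
       -5.80404094e-04, -1.64363649e-03, -1.03106904e-05]), 'joint_torque': array([-1.89632920e-03, -5.32214713e+01,  2.05855560e-02, -2.51632118e+01,
        1.14129801e-02,  1.09918357e-03, -1.76287068e-05]), 'ee_pos': array([ 0.28021872, -0.58651183,  0.23131649]), 'tool_rot': array([[ 4.31108098e-01, -9.02300287e-01, -1.39443457e-05],
       [-9.02300283e-01, -4.31108094e-01, -1.03108849e-04],
       [ 8.70236238e-05,  5.70330469e-05, -9.99999995e-01]]), 'force': array([-0.43551823,  0.52249735, -0.46271703]), 'moment': array([-0.02354996, -0.00769749,  0.017505  ]), 'width': 0.08535054254928309} 0.0187
```

```bash
python3 - <<'E'
import cv2
a=cv2.imread("pics/top0.png")[90:330,130:530]; cv2.imwrite("pics/t0c.png",cv2.resize(a,None,fx=2,fy=2,interpolation=2))
a=cv2.imread("pics/scene0.png")[170:410,140:500]; cv2.imwrite("pics/s0c.png",cv2.resize(a,None,fx=2,fy=2,interpolation=2))
E
```

```text
(no output)
```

View pics/t0c.png

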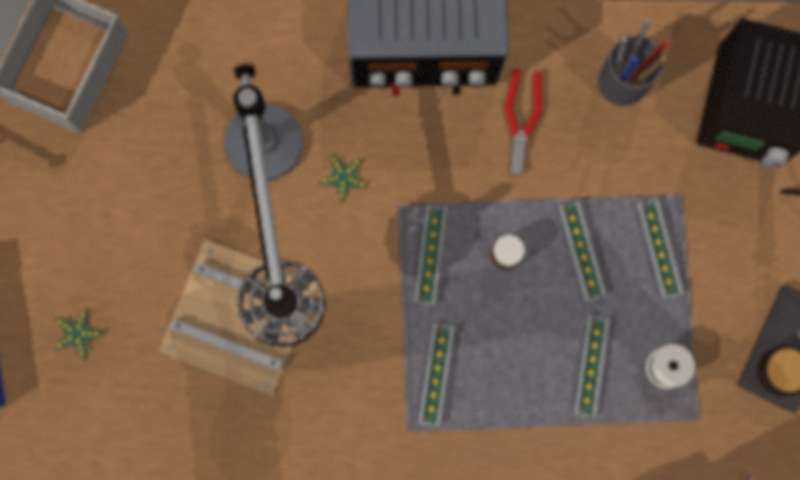

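View pics/s0c.png

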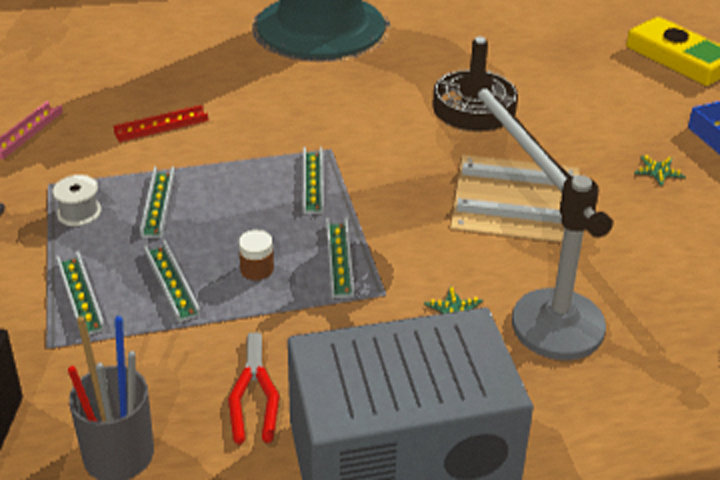

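The top view shows five bars on the mat, at crop pixels (430,255), (437,375), (583,250), (593,367) and (660,248). The reel and the flux jar stand among them. The fan at (280,300) covers the rack, and the column foot is at (264,142). A pink and a red look-alike lie off the mat in the scene view, and I'll leave those alone. Next I measure by triangulation.

```bash
cat > h.py <<'E'
from workcell import manip, viewer, models
import numpy as np, cv2
def cam(n,save=None):
    c=viewer.read_camera(n)
    if save: cv2.imwrite(save,c["image"][:,:,::-1])
    return c
def ray(c,uv):
    d=np.linalg.solve(c["mtx"],[uv[0],uv[1],1.0]); return c["origin"],c["rotation"]@np.array([d[0],-d[1],-d[2]])
def at(c,uv,z):
    o,d=ray(c,uv); return o+d*(z-o[2])/d[2]
def proj(c,p):
    q=c["rotation"].T@(np.asarray(p,float)-c["origin"]); q=c["mtx"]@np.array([q[0],-q[1],-q[2]]); return q[:2]/q[2]
def tri(c1,u1,c2,u2):
    (o1,d1),(o2,d2)=ray(c1,u1),ray(c2,u2); d1=d1/np.linalg.norm(d1);d2=d2/np.linalg.norm(d2)
    s=np.linalg.lstsq(np.c_[d1,-d2],o2-o1,rcond=None)[0]; a,b=o1+s[0]*d1,o2+s[1]*d2
    return (a+b)/2,np.linalg.norm(a-b)
def R(a): return np.array([[np.cos(a),np.sin(a),0],[np.sin(a),-np.cos(a),0],[0,0,-1.]])
def bars(c,zs=.008):
    """green strips: list of (centre px, world xy at zs, long-axis yaw, length)"""
    h=cv2.cvtColor(c["image"],cv2.COLOR_RGB2HSV)
    m=cv2.inRange(h,(15,80,30),(90,255,255)); g=cv2.inRange(h,(40,70,30),(90,255,255))
    m=cv2.morphologyEx(g|cv2.bitwise_and(m,cv2.dilate(g,np.ones((5,5)))),cv2.MORPH_CLOSE,np.ones((3,3)))
    out=[]
    for k in cv2.findContours(m,cv2.RETR_EXTERNAL,cv2.CHAIN_APPROX_NONE)[0]:
        if cv2.contourArea(k)<60: continue
        r=cv2.minAreaRect(k); b=cv2.boxPoints(r)
        W=np.array([at(c,p,zs)[:2] for p in b]); e=[W[1]-W[0],W[2]-W[1]]
        L=[np.linalg.norm(v) for v in e]; v=e[int(np.argmax(L))]
        out.append((r[0],at(c,r[0],zs)[:2],np.arctan2(v[1],v[0])%np.pi,max(L),min(L)))
    return out
E
python3 - <<'E'
from h import *
np.set_printoptions(precision=4,suppress=True)
t=cam("top");s=cam("scene")
T=bars(t);S=bars(s)
for b in T:
    l=min(S,key=lambda q:np.linalg.norm(q[1]-b[1])) if S else None
    print(np.round(b[0],1),b[1],"yaw %.3f L %.3f W %.3f"%b[2:],"| scene",l[1],"%.3f %.3f"%l[2:4],"tri",*tri(t,b[0],s,l[0]))
print("grip",tri(t,(268,237),s,(380,190)),"hub",tri(t,(254,139),s,(430,260)))
print("foot",at(t,(262,161),0),at(s,(420,332),0), "griptop",at(t,(268,237),.239),at(s,(380,190),.239),"col",at(t,(254,139),.204))
print("fl/reel",at(t,(384,215),.045),at(t,(465,273),.038))
E
```

```text
[333.5 472.5] [-0.053  -0.0442] yaw 1.577 L 0.077 W 0.031 | scene [ 0.4328 -0.0786] 3.027 0.130 tri [-0.1544 -0.0249 -0.4283] 0.061655733363285045
[302.  472.3] [-0.0529  0.0338] yaw 2.003 L 0.131 W 0.046 | scene [ 0.4328 -0.0786] 3.027 0.130 tri [-0.1687  0.0272 -0.4482] 0.03770228881867494
[351.5 453.5] [-0.0077 -0.0885] yaw 0.005 L 0.055 W 0.027 | scene [ 0.4328 -0.0786] 3.027 0.130 tri [-0.0759 -0.0576 -0.3621] 0.10455046466921539
[543. 459.] [-0.0179 -0.5659] yaw 1.577 L 0.201 W 0.095 | scene [ 0.4509 -0.2812] 2.983 0.125 tri [-0.0072 -0.4632 -0.2338] 0.3741024606394852
[616.2 407.2] [ 0.1086 -0.7573] yaw 2.395 L 0.325 W 0.132 | scene [ 0.4509 -0.2812] 2.983 0.125 tri [ 0.2029 -0.4974 -0.0056] 0.5041590735040743
[ 86.6 350.7] [0.2375 0.583 ] yaw 2.051 L 0.069 W 0.060 | scene [0.1942 0.6014] 2.667 0.096 tri [0.2392 0.5726 0.0359] 0.0010273970949992268
[347.8 277.2] [ 0.43   -0.0776] yaw 2.996 L 0.118 W 0.011 | scene [ 0.4328 -0.0786] 3.027 0.130 tri [ 0.4301 -0.0779  0.0059] 0.0005381951463307986
[425.5 272.9] [ 0.4434 -0.2796] yaw 2.986 L 0.116 W 0.011 | scene [ 0.4509 -0.2812] 
[... 577 characters left out ...]
84 -0.3707] 0.230 0.130 tri [ 0.6006 -0.3729  0.0013] 0.0023229197855730004
[301.2 178.1] [0.6917 0.0473] yaw 2.966 L 0.042 W 0.042 | scene [0.6873 0.0448] 1.400 0.074 tri [0.6905 0.0455 0.0109] 0.0035108964405257963
[499.6 159.6] [ 0.749  -0.4829] yaw 1.349 L 0.067 W 0.024 | scene [ 0.6084 -0.3707] 0.230 0.130 tri [ 0.7178 -0.3985  0.1231] 0.09238049084225208
grip (array([0.501 , 0.1115, 0.2382]), np.float64(0.002100915099443812)) hub (array([0.7365, 0.1525, 0.202 ]), np.float64(0.0012976702812489353))
foot [0.7393 0.1531 0.    ] [0.7376 0.1576 0.    ] griptop [0.5006 0.1104 0.239 ] [0.5024 0.1121 0.239 ] col [0.7357 0.1517 0.204 ]
fl/reel [ 0.5882 -0.1682  0.045 ] [ 0.4416 -0.375   0.038 ]
```

```bash
cat >> h.py <<'E'
PIV=np.array([.737,.153])
def fanpos(phi,z): return np.array([PIV[0]+.24*np.cos(phi),PIV[1]+.24*np.sin(phi),z])
def swing(p0,p1,n=9):
    a=np.pi/2
    manip.grip(.085); manip.move_pose(fanpos(p0,.30),R(p0-a)); manip.servo_line(fanpos(p0,.200),feed=.12,guard=15)
    manip.grip(.026)
    for p in np.linspace(p0,p1,n+1)[1:]: manip.servo_line(fanpos(p,.200),feed=.13,rot=R(p-a))
    manip.grip(.085); manip.servo_line(fanpos(p1,.31),feed=.2)
E
python3 - <<'E'
from h import *
p=manip.state()["ee_pos"]; manip.servo_line([p[0],p[1],.32],feed=.2)
swing(np.pi+.174,np.pi-1.1)
st=manip.state(); print(st["clock"],st["force"],st["joint_pos"])
manip.move_pose([.5,-.19,.3],R(-.36))
t=cam("top","pics/t1.png");s=cam("scene","pics/s1.png"); print(manip.state()["clock"])
for n,c in(("top",t),("scene",s)): print([(d["p"],d["extent"]) for d in models.recognise(n,"rack")],[(d["p"],d["extent"]) for d in models.recognise(n,"fan_grip")])
a=t["image"][190:310,180:340,::-1];b=s["image"][180:330,330:490,::-1]
a=cv2.resize(a,(560,420),interpolation=2);b=cv2.resize(b,(448,420),interpolation=2)
cv2.imwrite("pics/c1.png",cv2.resize(np.hstack([a,b]),(800,333)))
cv2.imwrite("pics/c1.png",cv2.resize(t["image"][170:320,160:360,::-1],(800,600),interpolation=2))
E
```

```text
10.9667 [-0.07195131 -0.30811747 -0.81202836] [-0.23617023  0.62147241 -0.56793601  1.26631763  0.32706754  1.34624423
 -0.31978299]
13.125
[(0.93, [209.6, 210.6, 289.4, 285.7])] [(0.87, [140.9, 127.9, 273.5, 210.5])]
[(0.59, [363.2, 247.8, 428.2, 292.6])] [(0.64, [410.6, 204.1, 520.3, 286.3]), (0.61, [210.9, 293.1, 239.6, 330.1])]
```

View pics/c1.png

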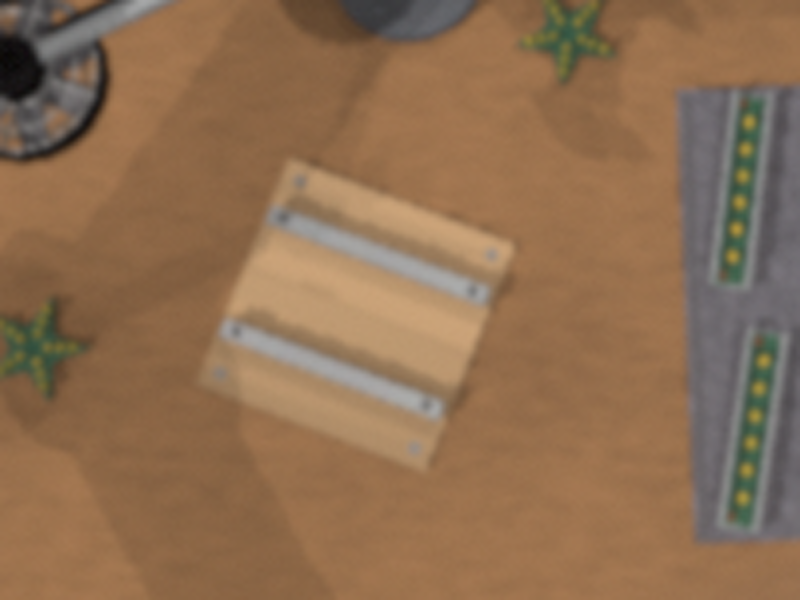

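The fan has swung clear, at the upper left. In the crop, the rack's corners are at (290,158), (514,242), (428,470) and (200,385), and both rails show in full. I'll fit the rack pose from the board mask and the rails.

```bash
python3 - <<'E'
from h import *
np.set_printoptions(precision=4,suppress=True)
off=np.array([160,170])
t=cam("top");s=cam("scene")
P=np.array([(290,158),(514,242),(428,470),(200,385)])/4+off
W=np.array([at(t,p-.0,.003) for p in P]); print(W.mean(0),[np.arctan2(*(W[b]-W[a])[1::-1]) for a,b in((0,1),(1,2),(3,2),(0,3))],[np.linalg.norm(W[b]-W[a]) for a,b in((0,1),(1,2),(3,2),(0,3))])
P=np.array([(283,217),(473,291),(236,331),(428,405)])/4+off
W=np.array([at(t,p,.015) for p in P]); print(W.mean(0),np.arctan2(*(W[1]-W[0])[1::-1]),np.arctan2(*(W[3]-W[2])[1::-1]))
res={}
for n,c,(l,tp,r,b) in(("top",t,(209,209,291,287)),("scene",s,(362,246,432,294))):
    h=cv2.cvtColor(c["image"],cv2.COLOR_RGB2HSV); m=cv2.inRange(h,(0,0,110),(180,45,255)); z=np.zeros_like(m); z[tp:b,l:r]=m[tp:b,l:r]
    for k in cv2.findContours(z,cv2.RETR_EXTERNAL,cv2.CHAIN_APPROX_NONE)[0]:
        if cv2.contourArea(k)<60: continue
        q=cv2.minAreaRect(k); w=[at(c,p,.015)[:2] for p in cv2.boxPoints(q)]; e=[w[1]-w[0],w[2]-w[1]]; v=max(e,key=np.linalg.norm)
        print(n,q[0],at(c,q[0],.015),np.arctan2(v[1],v[0])%np.pi,[np.linalg.norm(x) for x in e]); res.setdefault(n,[]).append(q[0])
for a in res["top"]:
    for b in res["scene"]: print(tri(t,a,s,b))
E
```

```text
[0.5036 0.1794 0.003 ] [np.float64(-1.9215336836727253), np.float64(2.8027591536103182), np.float64(-1.9156821085807527), np.float64(2.800369538387413)] [np.float64(0.158212174712519), np.float64(0.1588802071766795), np.float64(0.1585857399436966), np.float64(0.15980415431818404)]
[0.5035 0.1801 0.015 ] -1.9331760343308027 -1.9275976954055893
top (242.5814666748047, 261.78961181640625) [0.4667 0.1949 0.015 ] 1.2123751234749727 [np.float64(0.012958930374319087), np.float64(0.15204654613631802)]
top (254.10311889648438, 233.23196411132812) [0.5415 0.1672 0.015 ] 1.2124602375914577 [np.float64(0.012967897673650293), np.float64(0.1516610055838975)]
scene (388.9755859375, 274.2195129394531) [0.5425 0.1429 0.015 ] 1.2231852107279175 [np.float64(0.02560386702251146), np.float64(0.10340406140099623)]
scene (401.3541259765625, 256.22607421875) [0.4739 0.1981 0.015 ] 1.1869333736799221 [np.float64(0.03864907663983616), np.float64(0.16144401926013738)]
(array([ 0.4686,  0.1878, -0.0472]), np.float64(0.031456985092709534))
(array([0.4678, 0.1979, 0.0104]), np.float64(0.005053580991195823))
(array([0.539 , 0.1564, 0.0114]), np.float64(0.02299476667294372))
(array([0.536 , 0.1668, 0.0636]), np.float64(0.010879320028609347))
```

```bash
cat >> h.py <<'E'
RC=np.array([.5040,.1808]); RX=-.356
def slot(i):
    L=i//2; sgn=(-1,1)[i%2]; yaw=RX if L!=1 else RX+np.pi/2
    n=RX+np.pi/2 if L!=1 else RX
    return RC+.04*sgn*np.array([np.cos(n),np.sin(n)]),yaw,.015+.012*L   # xy, yaw, bottom z
def pose_angle(xy,yaw,z):
    best=None
    for a in(yaw+np.pi/2,yaw-np.pi/2):
        q=manip.ik([*xy,z],R(a))
        if q is not None and (best is None or abs(q[6])<abs(best[1])): best=(a,q[6])
    return best[0]
def onmat(c): return [b for b in bars(c) if .09<b[3]<.14 and b[4]<.02 and .33<b[1][0]<.75 and -.5<b[1][1]<-.01]
UP=.15
def pick(xy,yaw,bottom=.003):
    a=pose_angle(xy,yaw,UP); manip.grip(.062); manip.move_pose([*xy,UP],R(a))
    g=manip.servo_line([*xy,bottom+.030],feed=.2); g=manip.servo_line([*xy,bottom+.002],feed=.06,guard=12); z=manip.state()["ee_pos"][2]
    manip.grip(0.0); w=manip.state()["width"]; manip.servo_line([*xy,UP],feed=.15)
    return g,round(z,4),round(w,4),round(manip.state()["width"],4),a
def place(i):
    xy,yaw,b=slot(i); a=pose_angle(xy,yaw,UP); manip.move_pose([*xy,UP],R(a)); w=manip.state()["width"]
    manip.servo_line([*xy,b+.020],feed=.15); g=manip.servo_line([*xy,b+.0015],feed=.04,guard=5); z=manip.state()["ee_pos"][2]
    manip.pause(.2); manip.grip(.046); manip.pause(.1); manip.servo_line([*xy,b+.04],feed=.08); manip.servo_line([*xy,UP+.03],feed=.25)
    return round(w,4),g,round(z-b,4)
def check(c,i):
    xy,yaw,b=slot(i); z=b+.005; l=min(bars(c,z),key=lambda q:np.linalg.norm(q[1]-xy)); d=l[1]-xy
    return "slot %d: off along %.1f across %.1f mm, yaw err %.3f, L %.3f"%(i,1e3*(d@[np.cos(yaw),np.sin(yaw)]),1e3*(d@[-np.sin(yaw),np.cos(yaw)]),(l[2]-yaw+np.pi/2)%np.pi-np.pi/2,l[3])
E
python3 - <<'E'
from h import *
t=cam("top"); B=onmat(t); print([(b[1].round(3),round(b[2],3)) for b in B])
b=min(B,key=lambda b:np.linalg.norm(b[1]-[.588,-.069])); 
print(pick(b[1],b[2])); print(place(0))
t=cam("top","pics/t2.png");s=cam("scene","pics/s2.png"); print(check(t,0),len(onmat(t)),manip.state()["clock"])
cv2.imwrite("pics/c2.png",np.hstack([cv2.resize(t["image"][150:330,200:500,::-1],(500,300)),cv2.resize(s["image"][200:320,330:450,::-1],(300,300))]))
E
```

```text
[(array([ 0.431, -0.078]), np.float64(2.997)), (array([ 0.587, -0.069]), np.float64(3.032))]
(False, np.float64(0.0047), 0.0241, 0.024, np.float64(1.4608042715741387))
(0.0239, True, np.float64(0.0026))
slot 0: off along -21.4 across 4.1 mm, yaw err 0.924, L 0.355 4 22.2667
```

View pics/c2.png

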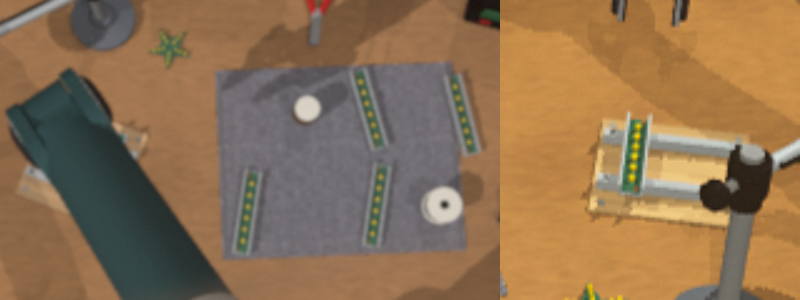

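The first bar lies across both rails (scene crop (636,155)). The arm hides the rack in the top view, so I'll check each placement from the next pick pose instead.

```bash
cat >> h.py <<'E'
def cycle(i,sel=None):
    t=cam("top"); B=onmat(t)
    b=B[0] if sel is None else min(B,key=lambda b:np.linalg.norm(b[1]-sel))
    print("mat",[(q[1].round(3).tolist(),round(q[2],2)) for q in B],"pick",pick(b[1],b[2]))
    t=cam("top",f"pics/p{i}.png")
    for k in range(i): print(check(t,k))
    print("place",place(i),manip.state()["clock"])
E
python3 - <<'E'
from h import *
cycle(1,[.6,-.373])
cycle(2,[.596,-.269])
s=cam("scene","pics/s3.png")
cv2.imwrite("pics/c3.png",np.hstack([cv2.resize(cv2.imread("pics/p2.png")[180:300,200:360],(450,340)),cv2.resize(s["image"][200:320,330:450,::-1],(340,340))]))
E
```

```text
mat [([0.43, -0.078], np.float64(3.0)), ([0.443, -0.28], np.float64(2.99)), ([0.589, -0.417], np.float64(0.23)), ([0.595, -0.269], np.float64(0.26))] pick (False, np.float64(0.0046), 0.0241, 0.0248, np.float64(-1.3421040235182962))
slot 0: off along 1.3 across 0.9 mm, yaw err -0.008, L 0.115
place (0.0239, True, np.float64(0.0044)) 33.1333
mat [([0.43, -0.078], np.float64(3.0)), ([0.443, -0.28], np.float64(2.98)), ([0.595, -0.269], np.float64(0.26))] pick (False, np.float64(0.0047), 0.0239, 0.024, np.float64(-1.3084648890740622))
slot 0: off along 0.4 across 1.0 mm, yaw err -0.008, L 0.117
slot 1: off along -0.7 across 0.8 mm, yaw err 0.004, L 0.115
place (0.0244, True, np.float64(0.0026)) 43.1417
```

View pics/c3.png

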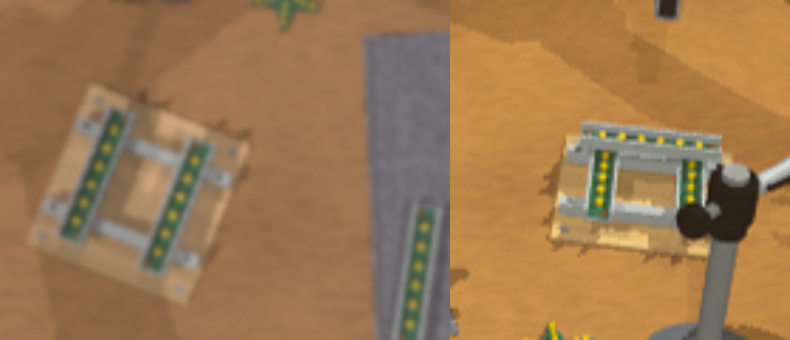

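Layer 1 is within 1.5 mm in both slots, and the first layer 2 bar lies across it. One bar had been knocked about 45 mm aside. The fresh detection caught that and it was picked from its new place.

```bash
python3 - <<'E'
from h import *
cycle(3,[.443,-.28])
cycle(4,[.43,-.078])
manip.move_pose([.45,-.3,.3],R(-.58))
t=cam("top","pics/t5.png");s=cam("scene","pics/s5.png")
for k in range(5):print(check(t,k))
print(len(onmat(t)),manip.state()["clock"])
cv2.imwrite("pics/c5.png",np.hstack([cv2.resize(t["image"][120:300,140:340,::-1],(420,380)),cv2.resize(s["image"][200:320,330:450,::-1],(380,380))]))
E
```

```text
mat [([0.43, -0.078], np.float64(2.99)), ([0.443, -0.279], np.float64(2.98))] pick (False, np.float64(0.0047), 0.0244, 0.0241, np.float64(4.549464969735267))
slot 0: off along 17.9 across 0.6 mm, yaw err -0.013, L 0.082
slot 1: off along 16.6 across 1.2 mm, yaw err -0.015, L 0.080
slot 2: off along 0.1 across 0.3 mm, yaw err -0.002, L 0.116
place (0.0242, True, np.float64(0.0026)) 53.05
mat [([0.43, -0.078], np.float64(3.0))] pick (False, np.float64(0.0048), 0.0244, 0.0242, np.float64(1.4294708597721026))
slot 0: off along -39.7 across 42.0 mm, yaw err -1.566, L 0.117
slot 1: off along -39.7 across -38.0 mm, yaw err -1.566, L 0.117
slot 2: off along 0.0 across 0.2 mm, yaw err 0.005, L 0.116
slot 3: off along -0.0 across 0.2 mm, yaw err 0.001, L 0.116
place (0.0245, True, np.float64(0.0025)) 62.1
slot 0: off along 1.8 across 4.1 mm, yaw err 0.002, L 0.118
slot 1: off along -39.9 across -18.8 mm, yaw err 1.571, L 0.079
slot 2: off along 19.1 across 0.4 mm, yaw err -0.000, L 0.078
slot 3: off along 18.7 across 0.2 mm, yaw err 0.006, L 0.079
slot 4: off along 0.1 across 0.9 mm, yaw err 0.002, L 0.116
0 63.8833
```

View pics/c5.png

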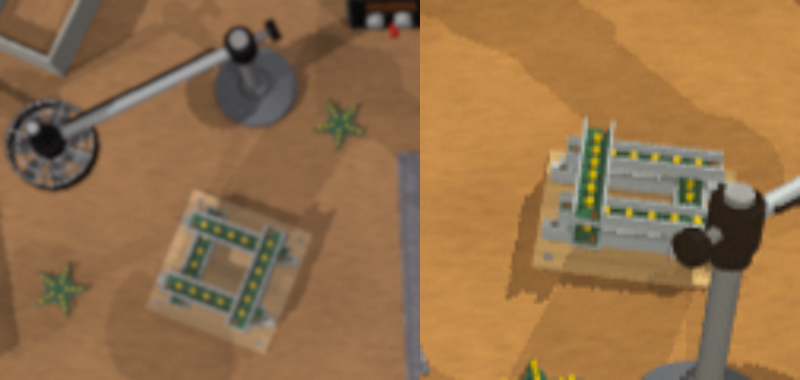

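The tower has three layers (2+2+1) and is square. The offsets reported for the lower layers come from bars above hiding the strips (short visible lengths). Now I swing the fan back.

```bash
python3 - <<'E'
from h import *
t=cam("top"); w=at(t,(160.5,184),.239); phi=np.arctan2(w[1]-PIV[1],w[0]-PIV[0]); print("fan",w,np.linalg.norm(w[:2]-PIV),phi-np.pi)
d=RC-PIV; tgt=np.arctan2(d[1],d[0]); swing(np.pi-1.1 if abs(phi-np.pi+1.1)<.08 else phi,tgt+.015)
manip.move_pose([.45,-.3,.32],R(-.58)); manip.pause(.3)
t=cam("top","pics/t6.png");s=cam("scene","pics/s6.png"); print(manip.state()["clock"])
print("target px top",proj(t,[*RC,.239]),"scene",proj(s,[*RC,.239]))
cv2.imwrite("pics/c6.png",np.hstack([cv2.resize(t["image"][180:300,190:310,::-1],(400,400),interpolation=2),cv2.resize(s["image"][170:290,330:450,::-1],(400,400),interpolation=2)]))
E
```

```text
fan [0.61770055 0.35340608 0.239     ] 0.23322726096010907 -1.0338483299963217
75.125
target px top [236.19148609 235.14743881] scene [408.12022441 188.12573992]
```

View pics/c6.png

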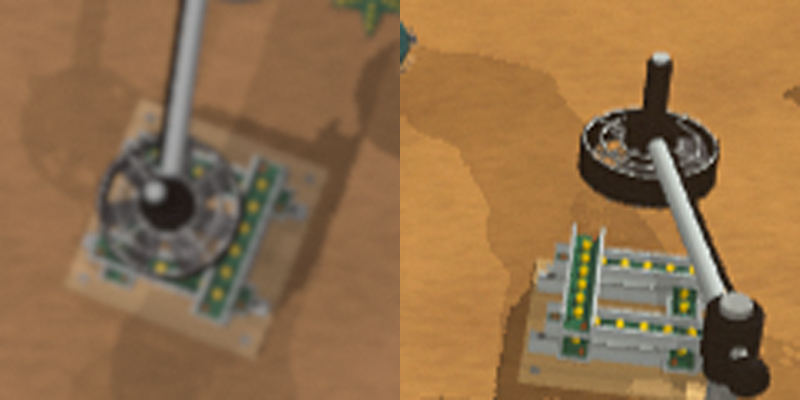

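The grip's top sits at top pixel (237.1,237.0), against a target of (236.2,235.1). In the scene view it is at (407.7,187.4), against (408.1,188.1). That puts the fan within about 5 mm of centre, and the tower is intact.

```bash
python3 - <<'E'
from h import *
t=cam("top"); s=cam("scene"); p=tri(t,(237.1,237.0),s,(407.7,187.4)); print(p,np.linalg.norm(p[0][:2]-RC),check(t,4),len(onmat(t)))
manip.job_done()
E
```

```text
(array([0.50025463, 0.17980718, 0.23887437]), np.float64(0.002320631179439315)) 0.00387471919455448 slot 4: off along 0.6 across 0.8 mm, yaw err -0.008, L 0.116 0
the job is handed in; nothing more can be done
```

The job is handed in: all five bars are stacked on the rack and the fan is back over the tower. The robot's clock read about 75 s of the 210 s allowed when the last move ended.

- **Stacking:** I swung the fan clear and stacked the bars two, two and one, each layer crosswise on the one below. One bar was knocked about 45 mm aside during the run, so I located it again and picked it from its new place.
- **Tower checks:** Each bar was within about 1.5 mm and 0.01 rad of its place on its last unobstructed check. After the final placement, the checks on the lower two layers gave false readings (up to about 40 mm), because the bars above hid their strips. I judged those layers by eye from the pictures, and the tower looked square.
- **Fan:** At the end its centre was about 4 mm from the rack's middle, triangulated from both cameras. I did not separately measure that it was at rest; the pictures showed it released.
- **Weaker measurement:** The scene camera's check of the rail height was poor, about 10–11 mm against the stated 15 mm, because the fan arm hid part of the rails. I used the stated height, and the bars made contact at heights that agreed with it.
- **Other objects:** I did not measure the reel, jar, star boards or cutters again at the end, but no push on them was seen.

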